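Feel out the buckled bun trays and serve the sound ones

ROBOT

A 6-joint arm with a two-finger parallel gripper is mounted at the origin on the work surface. World frame = base frame: x ahead of the robot, y to its left, z up, the work surface at z = 0. Lengths are in m, angles in rad, forces in N, time in s.
With the tool pointing down it reaches from about 0.35 to 0.975 m from the base axis. Payload 4.9 kg.
Tool frame: the origin (TCP) lies on the centre line of the jaws, within the pads' length; the fingertips stand 14 mm ahead of it and the grasp point (between the pads) lies 5 mm behind it; z points along the fingers, y is the line along which they close (so a half turn about z gives the same grasp; the last joint's range is limited). The gripper opens to 85 mm and grips with 20 to 120 N. Pads are 22 mm wide; open, the fingers measure 114 mm over their backs; the gripper's body (76 mm by 85 mm) begins 54 mm behind the grasp point. The pads swing forward as they close: fully open they stand 13 mm farther back than shut.
Start: joints at [-1.309, 0.053, 1.613, -0, 1.476, -0.119], TCP at [0.232, -0.58, 0.245] pointing down, gripper open.
Joint ranges: [-3.01, 3.01], [-1.01, 2.22], [0.06, 2.58], [-1.02, 4.17], [0.09, 2.62], [-3.14, 3.14]. Speed limits (rad/s): [2.57, 2.57, 3.14, 3.14, 3.14, 3.14].

INTERFACE

Orientations are given as a unit quaternion [w, x, y, z].
In Python, from plant import * gives the robot as it stands.
- The arm moves only by the tool send_rows, never from a script. Its argument "steps" is a list of rows, each an object with "translation": the shift along the tool's x, y, z in cm, a list of three; "delta_rot": the turn, a rotation vector about the tool's x, y, z in rad, a list of three; "jaw": the finger opening in cm, from 0 to 8.54. In form: [{"translation": [dx, dy, dz], "delta_rot": [rx, ry, rz], "jaw": jaw}, ...]. A call has exactly 8 rows; each row is the pose to reach, as a shift and turn from the pose commanded when the call began, along the tool's axes at that moment; what a row does not reach only later rows make up. A row lasts 1/10 s, in which the tool goes at most 50 mm and 8.59 degrees, less where a joint would pass 70% of its speed; a pose out of reach is approached as far as the arm can. A call with a gripper value outside its range is refused whole. The fingers move at their own pace and stop on an object; the grip force is fixed at half the most. Time passes only in rows, so rows that repeat a pose let the fingers close, or fill a call up. It gives the time, the measured TCP pose, the force, the opening and the grip force at its end, in the units of the state.
- state(): the state, without advancing time (a new reading comes with each control period).
- grab_frame(name): name is "side" or "top"; returns a dict with "pixels" (420x560x3 uint8, blue, green, red), "range_z" (420x560 float32, m along the optical axis (not along the pixel's ray), 0 where there is no reading), "fx", "fy", "cx", "cy" (pixels), "rvec" (rotation vector, rad) and "tvec" (3), from world to camera coordinates, as OpenCV has them. Camera axes: x right, y down, z forward; pixel columns grow to the right and rows downward; lengths in m; the calibration is good to about 2 mm. A picture is of the moment at which its call begins.
- job_done(): hands the job in; it is judged then, once.
The state is a dict: "time": time; "joint_pos": joint angles; "joint_vel": joint speeds; "joint_efforts": joint torques, N m; "tool_pos": TCP position; "tool_rot": TCP orientation; "contact_force": force on the tool from outside, world axes, zero at the start; "ft_torque": the same for the moment, N m; "gripper_width": opening from 0.0 (shut) to 1.0 (fully open); "grasp_force": force on a finger pad.
Only numpy, scipy, OpenCV 4.12 (cv2) and the standard library are available. Lean on these libraries where they do the work, as an engineer would, in place of code of your own. Each camera call takes 0.05 s, during which the arm holds its last target. There are 200 camera calls.

TASK

The bun trays are hot, so keep the gripper off them. Working along the row from the robot's left to its right, slide the held feeler blade into the slot under every tray from the front, either right through to near the far edge or until it jams on a buckled pan; then use the spatula to lift each tray that let the blade through and stand it level and wholly on the wooden serving board. Leave the trays that jam where they are on the counter, do not disturb the other things, and finish with both tools lying flat on the grey mat.

Things in the scene. Friction and masses are not known exactly. Their poses are not given: they have to be found in the camera images.
- tray_a: low aluminium tray with two buns, 76 mm deep (x), 104 wide (y), 38 high, 0.3-0.6 kg, on two runners 8 mm wide, 14 high along its left and right edges: a slot 88 wide and 14 high runs front to back under the pan. Left or middle of the row. May be sound or buckled. Origin: centre, underside of runners; x to the back (away from robot), y left, z up
- tray_b: tray like tray_a, left or middle of the row. In any sound tray the slot is clear right through. In any buckled one the pan sags in the middle (40 mm deep by 70 wide, from 18 mm inside the front edge) to 4 mm above the counter. Which places hold buckled ones changes and is not seen from above; any tray slides along if pushed with more than about 2 N. Axes as tray_a
- tray_c: tray like tray_a, sound or buckled, at the right end of the row, or absent (None); at most one of tray_c and tray_d is there. Axes as tray_a
- tray_d: tray like tray_a, sound or buckled, at the right end of the row, or absent (None); at most one of tray_c and tray_d is there. Axes as tray_a
- feeler: feeler blade: the narrower of the two steel-bladed tools, lying flat on the tool mat, blade pointing away from the robot. Blade 22 mm wide, 6 thick, its tip 118 mm ahead of the origin; behind it a flat heel 60 x 50 mm under the grip. Grip: black plastic bar 56 mm long (x), 20 wide (y), 18 to 52 mm above the underside. 0.18 kg. Origin: underside, below the grip centre; x to the tip, z up
- feeler_tip (a point): middle of the front edge of the feeler blade, at half its thickness (3 mm above its underside)
- spatula: spatula: the wider of the two steel-bladed tools, lying flat on the tool mat, blade pointing away from the robot. Blade 50 mm wide, 4 thick, its tip 118 mm ahead of the origin; behind it a flat heel 60 x 50 mm under the grip. Grip: wooden bar 56 mm long (x), 20 wide (y), 18 to 52 mm above the underside. 0.18 kg. Origin: underside, below the grip centre; x to the tip, z up
- spatula_tip (a point): middle of the front edge of the spatula blade, at half its thickness (2 mm above its underside)
- tool_mat: grey tool mat, fixed, 260 mm (x) by 220 mm (y), 4 mm thick, at one end of the work area, left or right. Origin: centre of its underside on the counter
- board: wooden serving board on feet, fixed, 160 mm deep (x) by 310 mm wide (y), flat top 30 mm above the counter, at the other end from the tool mat; room for two trays side by side. Origin: centre of its footprint at counter height; x away from the robot
- salt_dish: white ceramic dish, 52 mm across, 26 mm high, in front on the left; a bystander, to be left alone. Origin: underside
- dough_stamp: wooden dough stamp, 52 mm across, 36 mm high, in front on the right; a bystander, to be left alone. Origin: underside
- seed_jar: jar, 66 mm across, 100 mm high, behind the trays; a bystander, to be left alone. Origin: underside
- loaf: bread loaf, about 180 x 78 x 75 mm, behind the trays; a bystander, to be left alone. Origin: underside
- sauce_bottle: bottle, 56 mm across, 150 mm high, behind on the left; a bystander, to be left alone. Origin: underside
- pastry_brush: brush, 170 mm long, behind on the right, or absent (None); a bystander, to be left alone. Origin: underside
Mind the look-alikes: they are no part of the job. What is shaped like the feeler but yellow is not meant.

How it is judged:
On the way, in this order (a step that is already met when the one before it is completed fails the run):
1. the left tray tested with the held feeler blade (right under a sound one, or pushed in under a buckled one until it jams) (((y of feeler_tip in the frame of tray_a between -0.035 and 0.035 m and z of feeler_tip in the frame of tray_a between 0 and 0.014 m and contact force between the fingers and feeler above 2 N and x of feeler_tip in the frame of tray_a between -0.03 and 0.02 m and contact force between feeler and tray_a above 0.5 N and y of tray_b in the frame of tray_a below 0 m) or (y of feeler_tip in the frame of tray_b between -0.035 and 0.035 m and z of feeler_tip in the frame of tray_b between 0 and 0.014 m and contact force between the fingers and feeler above 2 N and x of feeler_tip in the frame of tray_b between 0.012 and 0.1 m and y of tray_a in the frame of tray_b below 0 m))), for 0.03 s.
2. the next tray tested likewise (((y of feeler_tip in the frame of tray_a between -0.035 and 0.035 m and z of feeler_tip in the frame of tray_a between 0 and 0.014 m and contact force between the fingers and feeler above 2 N and x of feeler_tip in the frame of tray_a between -0.03 and 0.02 m and contact force between feeler and tray_a above 0.5 N and y of tray_b in the frame of tray_a above 0 m) or (y of feeler_tip in the frame of tray_b between -0.035 and 0.035 m and z of feeler_tip in the frame of tray_b between 0 and 0.014 m and contact force between the fingers and feeler above 2 N and x of feeler_tip in the frame of tray_b between 0.012 and 0.1 m and y of tray_a in the frame of tray_b above 0 m))), for 0.03 s.
3. the right-hand tray, if there is one, tested likewise (((y of feeler_tip in the frame of tray_c between -0.035 and 0.035 m and z of feeler_tip in the frame of tray_c between 0 and 0.014 m and x of feeler_tip in the frame of tray_c between 0.012 and 0.1 m) or (y of feeler_tip in the frame of tray_d between -0.035 and 0.035 m and z of feeler_tip in the frame of tray_d between 0 and 0.014 m and x of feeler_tip in the frame of tray_d between -0.03 and 0.02 m and contact force between feeler and tray_d above 0.5 N))), for 0.03 s.
4. a sound tray lifted clear on the held spatula (contact force between the fingers and spatula above 2 N and ((height (world z) of tray_b above 0.02 m and contact force between spatula and tray_b above 1.5 N) or (height (world z) of tray_c above 0.02 m and contact force between spatula and tray_c above 1.5 N))), for 0.2 s.
At the end, for the whole second after the job is handed in: Sound trays level (0.06 rad) on the board, centres within 42 mm (x) and 112 mm (y) of its centre; buckled trays flat on the counter within 100 mm of their start; both tools flat on the mat, grip and blade tip over it; all released and at rest (x of tray_b in the frame of board between -0.042 and 0.042 m and y of tray_b in the frame of board between -0.112 and 0.112 m and z of tray_b in the frame of board between 0.027 and 0.035 m and angle between each of tray_b, tray_c, tray_a, tray_d, feeler, spatula's own z axis and vertical below 0.06 rad and linear speed of each of tray_b, tray_c, feeler, spatula below 0.02 m/s and x of tray_c in the frame of board between -0.042 and 0.042 m and y of tray_c in the frame of board between -0.112 and 0.112 m and z of tray_c in the frame of board between 0.027 and 0.035 m and distance of each of tray_a, tray_d from where it was at the start of the episode below 0.1 m and height (world z) of each of tray_a, tray_d below 0.006 m and x of feeler in the frame of tool_mat between -0.13 and 0.13 m and y of feeler in the frame of tool_mat between -0.11 and 0.11 m and z of feeler in the frame of tool_mat between -0.001 and 0.012 m and x of feeler_tip in the frame of tool_mat between -0.13 and 0.13 m and y of feeler_tip in the frame of tool_mat between -0.11 and 0.11 m and z of feeler_tip in the frame of tool_mat between -0.001 and 0.014 m and x of spatula in the frame of tool_mat between -0.13 and 0.13 m and y of spatula in the frame of tool_mat between -0.11 and 0.11 m and z of spatula in the frame of tool_mat between -0.001 and 0.012 m and x of spatula_tip in the frame of tool_mat between -0.13 and 0.13 m and y of spatula_tip in the frame of tool_mat between -0.11 and 0.11 m and z of spatula_tip in the frame of tool_mat between -0.001 and 0.014 m); the robot touches nothing.
It fails at once if a tray was seized or shoved with the gripper or arm (it is hot) (contact force between any of the fingers, the arm and tray_a above 6 N or contact force between any of the fingers, the arm and tray_b above 6 N or contact force between any of the fingers, the arm and tray_c above 6 N or contact force between any of the fingers, the arm and tray_d above 6 N).
It fails at once if a tray was tipped and spilled its buns (angle between any of tray_a, tray_b, tray_c, tray_d's own z axis and vertical above 0.7 rad).
It fails at once if a bystander was knocked away (distance of any of salt_dish, dough_stamp, seed_jar, loaf, sauce_bottle, pastry_brush from where it was at the start of the episode above 0.06 m).
Of tray_c, tray_d, pastry_brush only 1 to 1 are there at a start; the rules pass over those that are not, and their reading is None.
At some moment in a run one of tray_a, tray_b, tray_c, tray_d may be knocked a few centimetres aside while the robot is not near it.
It also fails if it takes over 210 s, if anything falls off the work surface, if the arm or the gripper's body presses on something with over 40 N, if the wrist force passes 120 N, or if a joint passes its speed limit or range.

## Working session

There is one attempt and no reset: what is moved stays moved. The work goes in short steps, Python scripts to look and compute and a tool call to move; the robot and the scene stay as the last step left them, time stands still between calls to the robot, and variables do not carry over. Pictures are saved under pics/ and viewed, at most 14 in all, crops included, and the job is handed in when it is done.

Besides the shell and the picture viewer there is one more tool, called after "Request:" as name([rows], argument=value, ...), one row to a line, values as JSON. send_rows: Moves the arm, as the interface text tells. Its arguments: {"type":"object","properties":{"steps":{"type":"array","items":{"type":"object","properties":{"translation":{"type":"array","items":{"type":"number"}},"delta_rot":{"type":"array","items":{"type":"number"}},"jaw":{"type":"number"}}}}},"required":["steps"]}

```bash
ls; mkdir -p pics
cat > h.py <<'E'
from plant import *
import numpy as np, cv2
from scipy.spatial.transform import Rotation as R
def snap(name, fn=None):
    f=grab_frame(name)
    if fn: cv2.imwrite('pics/'+fn,f['pixels'])
    return f
def cloud(f):
    z=f['range_z']; v,u=np.mgrid[0:420,0:560]
    P=np.stack([(u-f['cx'])/f['fx']*z,(v-f['cy'])/f['fy']*z,z],-1)
    M=cv2.Rodrigues(np.array(f['rvec'],float))[0]
    return (P-np.array(f['tvec']).ravel())@M
E
python3 - <<'E'
from h import *
for n in('top','side'):
    f=snap(n,n+'0.png'); W=cloud(f); np.savez('/tmp/%s0.npz'%n,W=W,p=f['pixels'],z=f['range_z'])
    print(n,f['fx'],f['cx'],f['cy'],f['rvec'],f['tvec'])
    for v in range(0,420,60): print([tuple(W[v,u].round(2)) for u in range(0,560,140)])
print(state())
E
```

```text
pics
top 390.5410566332384 278.8121339422285 212.6284195587654 [ 2.12160181 -2.14897886  0.20724599] [0.00480162 0.53829435 0.9347532 ]
[(np.float64(1.28), np.float64(0.89), np.float64(-0.12)), (np.float64(1.51), np.float64(0.55), np.float64(-0.42)), (np.float64(1.78), np.float64(-0.04), np.float64(-0.75)), (np.float64(1.78), np.float64(-0.75), np.float64(-0.75))]
[(np.float64(0.99), np.float64(0.77), np.float64(0.0)), (np.float64(0.93), np.float64(0.35), np.float64(0.1)), (np.float64(0.99), np.float64(-0.01), np.float64(0.0)), (np.float64(0.94), np.float64(-0.38), np.float64(0.08))]
[(np.float64(0.81), np.float64(0.75), np.float64(0.0)), (np.float64(0.81), np.float64(0.37), np.float64(-0.0)), (np.float64(0.81), np.float64(-0.01), np.float64(0.0)), (np.float64(0.77), np.float64(-0.36), np.float64(0.08))]
[(np.float64(0.62), np.float64(0.67), np.float64(0.09)), (np.float64(0.64), np.float64(0.37), np.float64(0.0)), (np.float64(0.63), np.float64(-0.01), np.float64(0.03)), (np.float64(0.62), np.float64(-0.37), np.float64(0.03))]
[(np.float64(0.48), np.float64(0.67), np.float64(0.07)), (
[... 2348 characters left out ...]
'joint_pos': array([-1.30902515e+00,  5.33176979e-02,  1.61416666e+00, -1.40161851e-05,
        1.47599900e+00, -1.18972627e-01]), 'joint_vel': array([ 0.00024674,  0.0004632 , -0.00396047, -0.00179217,  0.00098371,
        0.00012449]), 'joint_efforts': array([-2.10815833e-04, -3.94904995e+01, -3.71362674e+01, -1.28761831e-04,
        3.93098817e-03, -1.12966617e-06]), 'tool_pos': array([ 0.23212854, -0.57971062,  0.24416333]), 'tool_rot': array([-9.42443816e-04,  9.81933365e-01,  1.89224663e-01, -7.43981982e-05]), 'contact_force': array([-0.14464811, -0.61752709, -0.41454714]), 'ft_torque': array([0.0160218 , 0.044415  , 0.02286192]), 'grasp_force': 0.0, 'gripper_width': 0.999687566304083}
```

View pics/top0.png

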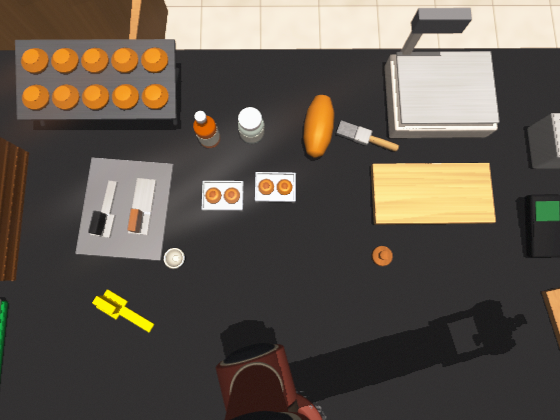

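View pics/side0.png

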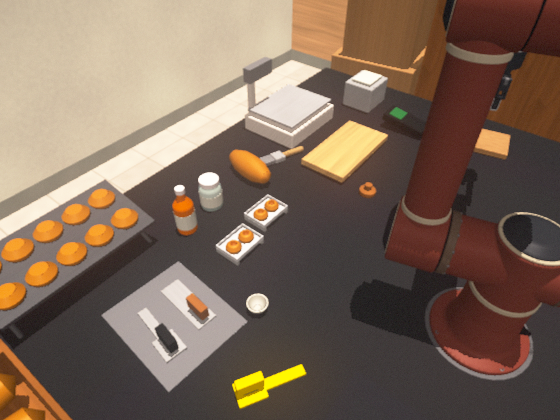

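The top view shows two trays, at px (222,195) and (275,187). The pastry brush is present, so tray_c and tray_d are absent. The mat is at (125,208), with the black-grip feeler at (100,223) and the wooden-grip spatula at (136,220). The board is at (433,193), and the yellow decoy is at (123,311).

```bash
cat >> h.py <<'E'
def rect(P):
    P=np.asarray(P,np.float32)[:,:2]
    (c,s,a)=cv2.minAreaRect((P*1000).astype(np.float32)); return np.round(c,1),np.round(s,1),round(a,1)
def box(W,x0,x1,y0,y1,z0,z1):
    return (W[...,0]>x0)&(W[...,0]<x1)&(W[...,1]>y0)&(W[...,1]<y1)&(W[...,2]>z0)&(W[...,2]<z1)
def blobs(m,W,minn=30):
    n,l,s,c=cv2.connectedComponentsWithStats(m.astype(np.uint8))
    for i in range(1,n):
        if s[i,4]>=minn:
            P=W[l==i]; print(c[i].round(0),s[i,4],'rect',rect(P),'z',np.percentile(P[:,2],[5,50,95]).round(4))
E
python3 - <<'E'
from h import *
d=np.load('/tmp/top0.npz'); W,p=d['W'],d['p'].astype(int)
reg=np.zeros((420,560),bool); 
def R_(u0,u1,v0,v1):
    r=reg.copy(); r[v0:v1,u0:u1]=1; return r
print('low obj z>0.012'); blobs(R_(60,520,100,275)&(W[...,2]>0.012),W)
print('grips'); blobs(R_(75,175,155,262)&(W[...,2]>0.03),W,10)
print('mat'); blobs(R_(60,180,150,265)&(p.min(-1)>80),W)
print('blades'); blobs(R_(60,180,150,265)&(p.min(-1)>150),W,10)
print('table z', np.median(W[300:340,150:200,2]))
E
```

```text
low obj z>0.012
[117. 109.] 2308 rect (array([662.1, 222.6]), array([694.3, 214. ]), 52.1) z [0.0727 0.0799 0.1024]
[318. 127.] 1414 rect (array([601.4, -74. ]), array([ 76.7, 499.8]), 78.3) z [0.0412 0.0623 0.0723]
[442. 118.] 3991 rect (array([ 664.1, -226.9]), array([234.9, 732.5]), 33.4) z [0.0234 0.0824 0.0867]
[250. 125.] 758 rect (array([583.3,  35.7]), array([438.2,  65.5]), 10.3) z [0.0265 0.0973 0.1022]
[205. 129.] 670 rect (array([749.8, 180.8]), array([49.5, 55.9]), 32.5) z [0.0249 0.0979 0.15  ]
[362. 135.] 681 rect (array([ 549.7, -158.2]), array([169.5, 477.1]), 66.6) z [0.0141 0.0185 0.0221]
[432. 193.] 7290 rect (array([ 554., -261.]), array([229.6, 627.9]), 14.5) z [0.027  0.0304 0.0333]
[274. 187.] 1187 rect (array([508.1,   8.7]), array([102.3, 287.3]), 89.5) z [0.0145 0.0234 0.037 ]
[222. 195.] 1187 rect (array([493. , 115.5]), array([304.1, 120.7]), 16.5) z [0.0146 0.024  0.037 ]
[134. 220.] 285 rect (array([436.9, 203.1]), array([400.4,  57.2]), 60.9) z [0.0278 0.054  0.0578]
[ 97. 222.] 319 rect (array([522. , 454.3]), array([21.5, 63.1]), 79.7) z [0.0246 0.0532 0.0575]
[382. 255.] 309 rect (array([ 411.4, -135.7]), array([ 50. , 310.4]), 8.2) z [0.0132 0.0169 0.0362]
[173. 257.] 209 rect (array([431. , 263.7]), array([48.1, 47.9]), 89.1) z [0.0128 0.0226 0.0275]
grips
[134. 220.] 262 rect (array([436.9, 203.1]), array([400.4,  57.2]), 60.9) z [0.0344 0.0543 0.0579]
[ 96. 222.] 278 rect (array([519.6, 454.7]), array([21.5, 55.7]), 79.7) z [0.035  0.0538 0.0577]
mat
[126. 208.] 7775 rect (array([542.7, 255.3]), array([533. , 274.4]), 80.8) z [0.0003 0.0039 0.0101]
[172. 256.] 256 rect (array([435.7, 274.3]), array([42.7, 48.5]), 0.4) z [0.0026 0.0128 0.0264]
blades
[126. 208.] 6901 rect (array([540.8, 253.9]), array([530. , 270.2]), 80.7) z [0.0004 0.0039 0.0095]
[172. 256.] 234 rect (array([434.8, 268.7]), array([37.9, 40.3]), 89.4) z [0.0039 0.0127 0.0265]
table z -0.0004352598447283072
```

Run:
```python
from h import *
d=np.load('/tmp/top0.npz'); W,p=d['W'].copy(),d['p'].astype(int)
W[d['z']<=0]=np.nan
print('trays')
blobs(box(W,.53,.72,-.1,.25,.012,.06),W)
print('board');blobs(box(W,.5,.78,-.7,-.25,.026,.034),W,200)
print('grip tops');blobs(box(W,.45,.65,.3,.6,.050,.065),W,20)
print('tool low');blobs(box(W,.45,.75,.3,.6,.0068,.06),W,20)
mat=box(W,.4,.8,.2,.65,.0015,.0065)&(p.min(-1)>60)
mat=cv2.morphologyEx(mat.astype(np.uint8),cv2.MORPH_OPEN,np.ones((5,5)))
print('mat');blobs(mat,W,200)
print('dish/stamp');blobs(box(W,.4,.56,-.4,.35,.012,.04)&(W[...,0]<.55),W)
print('behind');blobs(box(W,.68,.95,-.4,.3,.006,.2),W)
c=cv2.resize(p[150:265,70:185].astype(np.uint8),None,fx=5,fy=5,interpolation=cv2.INTER_CUBIC); cv2.imwrite('pics/c1.png',c)
```

```text
trays
[311. 149.] 124 rect (array([703.6, -86.8]), array([32.8, 26.3]), 0.3) z [0.0346 0.0499 0.0589]
[274. 187.] 1184 rect (array([612.7,   8. ]), array([102.6,  78. ]), 88.8) z [0.0145 0.0233 0.0369]
[222. 195.] 1183 rect (array([590.7, 144.7]), array([104.4,  76. ]), 89.4) z [0.0146 0.0238 0.0369]
board
[433. 193.] 6867 rect (array([ 591.3, -404.9]), array([310., 161.]), 89.8) z [0.0276 0.0304 0.033 ]
grip tops
[133. 219.] 190 rect (array([524.8, 360.9]), array([21.7, 56. ]), 83.4) z [0.0521 0.0553 0.058 ]
[ 94. 222.] 196 rect (array([519.6, 455. ]), array([21. , 55.6]), 81.3) z [0.0517 0.0551 0.058 ]
tool low
[140. 208.] 790 rect (array([568. , 357.8]), array([ 56., 150.]), 81.9) z [0.0071 0.0094 0.0566]
[103. 214.] 772 rect (array([560.9, 443.1]), array([ 55.1, 148. ]), 73.7) z [0.0074 0.0113 0.0563]
mat
dish/stamp
[404. 216.] 935 rect (array([ 530.6, -323.9]), array([151.8,  38.7]), 89.9) z [0.0246 0.0301 0.0332]
[382. 255.] 308 rect (array([ 429.9, -264.5]), array([49.3, 48.6]), 89.1) z [0.0132 0.0168 0.0361]
[173. 257.] 209 rect (array([431. , 263.7]), array([48.1, 47.9]), 89.1) z [0.0128 0.0226 0.0275]
behind
[427.  31.] 202 rect (array([ 946.4, -359.9]), array([ 7.2, 79.9]), 0.0) z [0.1622 0.1898 0.1991]
[166.  84.] 1313 rect (array([865.1, 279.1]), array([169.8,  41.7]), 0.0) z [0.0754 0.0958 0.1214]
[409.  96.] 3627 rect (array([ 849.3, -352.2]), array([201.4,  95.5]), 0.0) z [0.0212 0.0828 0.0867]
[318. 125.] 1478 rect (array([ 770.1, -109.1]), array([ 76. , 167.6]), 82.1) z [0.0412 0.0617 0.072 ]
[250. 125.] 771 rect (array([766.4,  68.3]), array([61.2, 61.2]), 58.4) z [0.0211 0.0969 0.102 ]
[206. 130.] 685 rect (array([749.8, 180.8]), array([49.5, 55.9]), 32.5) z [0.0204 0.0976 0.1499]
[362. 135.] 725 rect (array([ 749.3, -244.7]), array([169.,  43.]), 68.4) z [0.0109 0.0182 0.022 ]
```

View pics/c1.png

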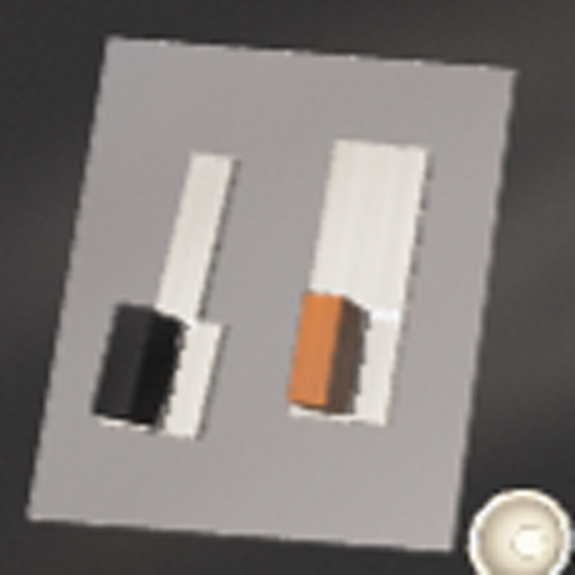

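Crop: the mat is a clean quadrilateral. The feeler's grip is at (135,365) with its tip at (215,155), and the spatula's grip is at (325,350) with its tip at (382,148). Both yaw about -8°. Next I'll move above the feeler.

```bash
cat >> h.py <<'E'
def plan(x,y,z,yaw=0.,pitch=0.):
    "yaw deg of tool x in world; pitch deg nose-up; from measured pose"
    s=state(); q=np.array(s['tool_rot']); Rc=R.from_quat(q[[1,2,3,0]])
    Rt=R.from_euler('z',yaw,degrees=True)*R.from_euler('y',-pitch,degrees=True)*R.from_euler('x',180,degrees=True)
    t=Rc.inv().apply(np.array([x,y,z])-s['tool_pos'])*100
    print('t',round(s['time'],1),'tcp',s['tool_pos'].round(4),'yaw',np.degrees(np.arctan2(*Rc.as_matrix()[[1,0],0])).round(2),'tr',t.round(2),'rot',(Rc.inv()*Rt).as_rotvec().round(3),'w',round(s['gripper_width'],3),'F',s['contact_force'].round(1),round(s['grasp_force'],1))
E
python3 - <<'E'
from h import *
plan(.42,-.05,.2,0)
W=np.load('/tmp/top0.npz')['W']
for a in((107,38),(515,70),(452,550),(30,518)): print(W[int(a[1]/5+150.5),int(a[0]/5+70.5)].round(3))
E
```

```text
t 0.1 tcp [ 0.2321 -0.5797  0.2442] yaw 21.82 tr [ 37.13 -42.19   4.5 ] rot [-0.002  0.     0.381] w 1.0 F [-0.1 -0.6 -0.4] 0.0
[0.702 0.499 0.002]
[0.683 0.28  0.001]
[ 0.427  0.305 -0.001]
[0.445 0.52  0.001]
```

Request:
send_rows([
  {"translation": [4, -4.5, 0.5], "delta_rot": [0, 0, 0.1], "jaw": 4.5},
  {"translation": [7, -8, 1], "delta_rot": [0, 0, 0.2], "jaw": 4.5},
  {"translation": [10.5, -12, 1.5], "delta_rot": [0, 0, 0.3], "jaw": 4.5},
  {"translation": [14, -16, 2], "delta_rot": [0, 0, 0.38], "jaw": 4.5},
  {"translation": [18, -20, 2.5], "delta_rot": [0, 0, 0.38], "jaw": 4.5},
  {"translation": [21, -24, 3], "delta_rot": [0, 0, 0.38], "jaw": 4.5},
  {"translation": [24, -28, 3.5], "delta_rot": [0, 0, 0.38], "jaw": 4.5},
  {"translation": [28, -32, 4], "delta_rot": [0, 0, 0.38], "jaw": 4.5},
])

```text
time: 0.9
tool_pos: [0.3632, -0.2024, 0.2071]
tool_rot: [-0.0, 1.0, -0.0, -0.0]
contact_force: [0.9, -0.1, -0.1]
gripper_width: 0.524
grasp_force: 0.0
```

Run:
```python
from h import *
plan(.515,.455,.14,-8.7)
```

```text
t 0.9 tcp [ 0.3632 -0.2024  0.2071] yaw -0.01 tr [ 15.17 -65.74   6.72] rot [-0.     0.     0.152] w 0.524 F [ 0.9 -0.1 -0.1] 0.0
```

Request:
send_rows([
  {"translation": [1.5, -4.5, 0], "delta_rot": [0, 0, 0.02], "jaw": 4.5},
  {"translation": [3, -9, 0], "delta_rot": [0, 0, 0.04], "jaw": 4.5},
  {"translation": [5, -13.5, 0], "delta_rot": [0, 0, 0.06], "jaw": 4.5},
  {"translation": [6.5, -18, 0], "delta_rot": [0, 0, 0.08], "jaw": 4.5},
  {"translation": [8, -22.5, 0], "delta_rot": [0, 0, 0.1], "jaw": 4.5},
  {"translation": [9, -27, 0], "delta_rot": [0, 0, 0.12], "jaw": 4.5},
  {"translation": [10, -31.5, 0], "delta_rot": [0, 0, 0.14], "jaw": 4.5},
  {"translation": [11, -36, 0], "delta_rot": [0, 0, 0.15], "jaw": 4.5},
])

```text
time: 1.7
tool_pos: [0.4729, 0.1577, 0.2074]
tool_rot: [0.0, 0.997, -0.075, -0.0]
contact_force: [1.4, -0.6, 0.5]
gripper_width: 0.525
grasp_force: 0.0
```

Run:
```python
from h import *
plan(.517,.455,.12,-8.7)
```

```text
t 1.7 tcp [0.4729 0.1577 0.2074] yaw -8.56 tr [ -0.07 -30.06   8.74] rot [0.    0.    0.002] w 0.525 F [ 1.4 -0.6  0.5] 0.0
```

Request:
send_rows([
  {"translation": [0, -4.5, 1], "delta_rot": [0, 0, 0], "jaw": 4.5},
  {"translation": [0, -9, 2], "delta_rot": [0, 0, 0], "jaw": 4.5},
  {"translation": [0, -13.5, 3], "delta_rot": [0, 0, 0], "jaw": 4.5},
  {"translation": [0, -18, 4], "delta_rot": [0, 0, 0], "jaw": 4.5},
  {"translation": [0, -22.5, 5], "delta_rot": [0, 0, 0], "jaw": 4.5},
  {"translation": [0, -27, 6], "delta_rot": [0, 0, 0], "jaw": 4.5},
  {"translation": [0, -30, 8], "delta_rot": [0, 0, 0], "jaw": 4.5},
  {"translation": [0, -30, 8.7], "delta_rot": [0, 0, 0], "jaw": 4.5},
])

```text
time: 2.5
tool_pos: [0.5163, 0.4548, 0.1174]
tool_rot: [0.001, 0.997, -0.073, -0.002]
contact_force: [-0.9, -0.5, 0.0]
gripper_width: 0.528
grasp_force: 0.0
```

Run:
```python
from h import *
f=snap('side','s1.png')
c=f['pixels'][210:400,80:330]; cv2.imwrite('pics/s1c.png',cv2.resize(c,None,fx=3,fy=3))
plan(.518,.455,.0375,-8.7)
```

```text
t 2.5 tcp [0.5159 0.4527 0.1165] yaw -8.42 tr [ 0.21 -0.29  7.9 ] rot [0.004 0.004 0.005] w 0.527 F [-0.6 -0.9 -1.6] 0.0
```

View pics/s1c.png

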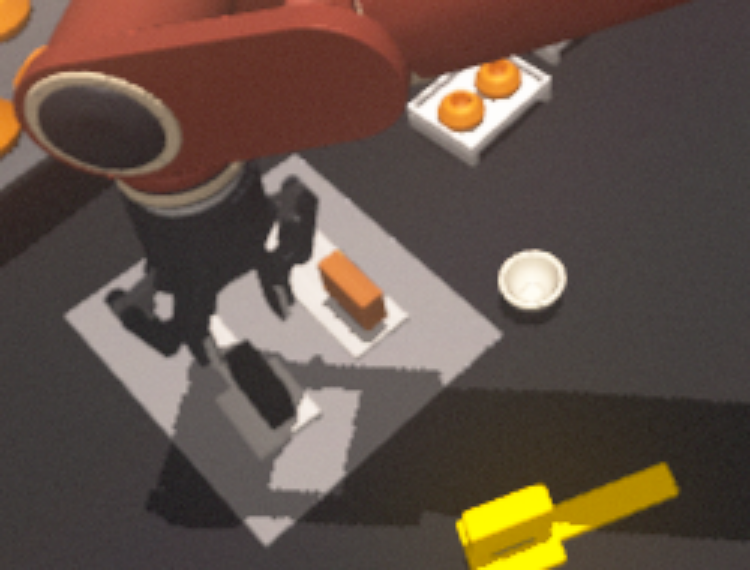

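The open jaws straddle the black grip at crop px (255,385). Descending to grasp.

Request:
send_rows([
  {"translation": [0.2, -0.2, 2], "delta_rot": [0, 0, 0], "jaw": 4.5},
  {"translation": [0.2, -0.2, 4], "delta_rot": [0, 0, 0], "jaw": 4.5},
  {"translation": [0.2, -0.2, 6], "delta_rot": [0, 0, 0], "jaw": 4.5},
  {"translation": [0.2, -0.2, 7.9], "delta_rot": [0, 0, 0], "jaw": 4.5},
  {"translation": [0.2, -0.2, 7.9], "delta_rot": [0, 0, 0], "jaw": 4.5},
  {"translation": [0.2, -0.2, 7.9], "delta_rot": [0, 0, 0], "jaw": 1},
  {"translation": [0.2, -0.2, 7.9], "delta_rot": [0, 0, 0], "jaw": 0.5},
  {"translation": [0.2, -0.2, 7.9], "delta_rot": [0, 0, 0], "jaw": 0.5},
])

```text
time: 3.35
tool_pos: [0.5209, 0.4544, 0.0433]
tool_rot: [-0.001, 0.997, -0.075, 0.001]
contact_force: [1.5, 1.7, 5.5]
gripper_width: 0.222
grasp_force: 61.5
```

Request:
send_rows([
  {"translation": [0, 0, 0], "delta_rot": [0, 0, 0], "jaw": 0.5},
  {"translation": [0, 0, 0], "delta_rot": [0, 0, 0], "jaw": 0.5},
  {"translation": [0, 0, -1], "delta_rot": [0, 0, 0], "jaw": 0.5},
  {"translation": [0, 0, -2.5], "delta_rot": [0, 0, 0], "jaw": 0.5},
  {"translation": [0, 0, -4], "delta_rot": [0, 0, 0], "jaw": 0.5},
  {"translation": [0, 0, -6], "delta_rot": [0, 0, 0], "jaw": 0.5},
  {"translation": [0, 0, -8], "delta_rot": [0, 0, 0], "jaw": 0.5},
  {"translation": [0, 0, -8], "delta_rot": [0, 0, 0], "jaw": 0.5},
])

```text
time: 4.15
tool_pos: [0.5223, 0.4556, 0.1275]
tool_rot: [-0.003, 0.997, -0.075, 0.003]
contact_force: [1.3, 0.4, 0.1]
gripper_width: 0.224
grasp_force: 60.2
```

Run:
```python
from h import *
f=snap('side','s2.png'); W=cloud(f); W[f['range_z']<=0]=np.nan
p=f['pixels'].astype(int)
plan(.40,.14,.12,0)
blobs(box(W,.57,.72,.38,.5,.07,.11),W,10)
c=f['pixels'][210:400,80:330]; cv2.imwrite('pics/s2c.png',cv2.resize(c,None,fx=3,fy=3))
```

```text
t 4.2 tcp [0.5214 0.455  0.1251] yaw -8.55 tr [-7.32 32.95  0.36] rot [-0.003 -0.004 -0.149] w 0.223 F [-0.5 -0.1 -1.4] 60.2
```

View pics/s2c.png

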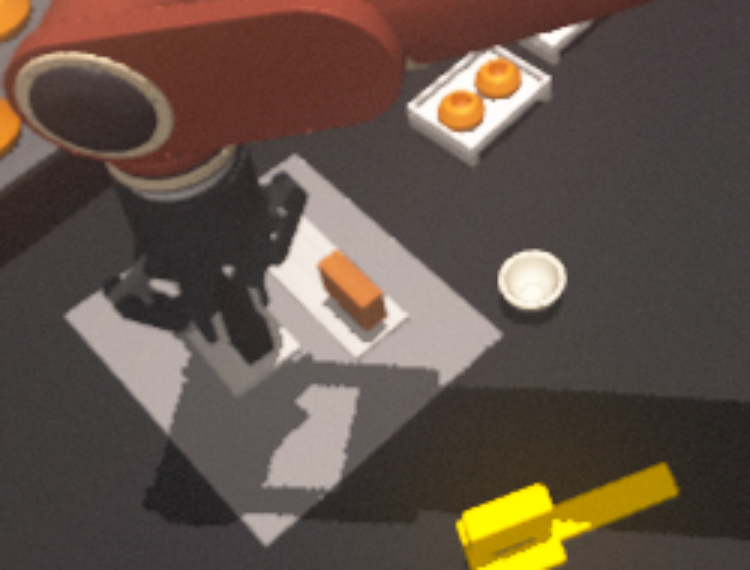

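The feeler is held at px (250,330) and has lifted clear of the mat. Carrying it in front of the left tray.

Request:
send_rows([
  {"translation": [-1, 4, 0], "delta_rot": [0, 0, -0.02], "jaw": 0.5},
  {"translation": [-2, 8, 0], "delta_rot": [0, 0, -0.04], "jaw": 0.5},
  {"translation": [-3, 12, 0], "delta_rot": [0, 0, -0.06], "jaw": 0.5},
  {"translation": [-4, 16.5, 0], "delta_rot": [0, 0, -0.08], "jaw": 0.5},
  {"translation": [-5.5, 21, 0], "delta_rot": [0, 0, -0.1], "jaw": 0.5},
  {"translation": [-7, 25.5, 0], "delta_rot": [0, 0, -0.12], "jaw": 0.5},
  {"translation": [-8.3, 29.5, 0], "delta_rot": [0, 0, -0.14], "jaw": 0.5},
  {"translation": [-9.3, 32.6, 0], "delta_rot": [0, 0, -0.15], "jaw": 0.5},
])

```text
time: 5.0
tool_pos: [0.3775, 0.1437, 0.1202]
tool_rot: [0.0, 1.0, 0.001, -0.001]
contact_force: [0.5, -0.9, -0.5]
gripper_width: 0.223
grasp_force: 60.3
```

Request:
send_rows([
  {"translation": [0, 0, 1], "delta_rot": [0, 0, 0], "jaw": 0.5},
  {"translation": [0, 0, 2], "delta_rot": [0, 0, 0], "jaw": 0.5},
  {"translation": [0, 0, 3], "delta_rot": [0, 0, 0], "jaw": 0.5},
  {"translation": [0, 0, 4], "delta_rot": [0, 0, 0], "jaw": 0.5},
  {"translation": [0, 0, 5], "delta_rot": [0, 0, 0], "jaw": 0.5},
  {"translation": [0, 0, 5], "delta_rot": [0, 0, 0], "jaw": 0.5},
  {"translation": [0, 0, 5], "delta_rot": [0, 0, 0], "jaw": 0.5},
  {"translation": [0, 0, 5], "delta_rot": [0, 0, 0], "jaw": 0.5},
])

```text
time: 5.8
tool_pos: [0.3801, 0.1456, 0.0722]
tool_rot: [-0.0, 1.0, 0.001, 0.0]
contact_force: [-0.6, 0.4, -1.8]
gripper_width: 0.226
grasp_force: 60.4
```

```bash
cat >> h.py <<'E'
def look(u0=180,u1=330,v0=150,v1=300,fn=None):
    f=snap('top'); W=cloud(f); W[f['range_z']<=0]=np.nan
    if fn: cv2.imwrite('pics/'+fn,cv2.resize(f['pixels'][v0:v1,u0:u1],None,fx=4,fy=4))
    return f,W
E
python3 - <<'E'
from h import *
f,W=look(fn='t2.png')
print('trays');blobs(box(W,.53,.72,-.06,.25,.012,.039),W,300)
print('tip');blobs(box(W,.425,.54,.11,.18,.006,.06),W,10)
m=box(W,.42,.54,.11,.18,.006,.06); P=W[m]
for a in np.arange(.42,.52,.01):
    q=P[(P[:,0]>=a)&(P[:,0]<a+.01)]
    if len(q): print(a.round(2),len(q),np.median(q,0).round(4))
plan(.38,.1447,.04,0)
E
```

```text
trays
[274. 187.] 1165 rect (array([612.6,   7.9]), array([102.2,  77.5]), 89.0) z [0.0146 0.0219 0.0368]
[222. 195.] 1174 rect (array([590.7, 144.9]), array([104.6,  75.6]), 89.2) z [0.0144 0.0235 0.0368]
tip
[220. 237.] 132 rect (array([477.7, 145. ]), array([22.6, 35.3]), 89.7) z [0.0343 0.0385 0.0418]
0.46 35 [0.4669 0.1461 0.0386]
0.47 37 [0.4767 0.1459 0.0384]
0.48 39 [0.485  0.144  0.0392]
0.49 21 [0.4925 0.1439 0.0381]
t 5.8 tcp [0.3802 0.1456 0.0724] yaw 0.06 tr [-0.02  0.09  3.24] rot [-0.    -0.001  0.001] w 0.226 F [-0.  -0.1 -1.1] 60.4
```

View pics/t2.png

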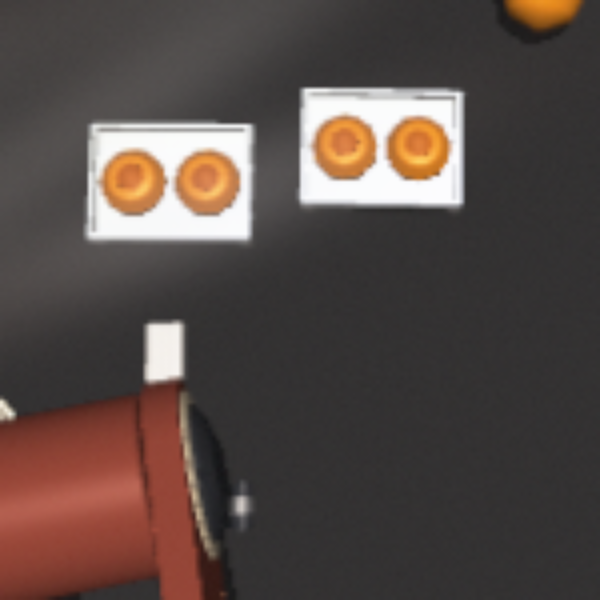

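The blade points straight at the left tray: tip at crop px (165,322), tray centred at (170,182). Lowering the blade and probing.

Request:
send_rows([
  {"translation": [0, 0, 1.5], "delta_rot": [0, 0, 0], "jaw": 0.5},
  {"translation": [0, 0, 2.9], "delta_rot": [0, 0, 0], "jaw": 0.5},
  {"translation": [0, 0, 2.9], "delta_rot": [0, 0, 0], "jaw": 0.5},
  {"translation": [2, 0, 2.9], "delta_rot": [0, 0, 0], "jaw": 0.5},
  {"translation": [4, 0, 2.9], "delta_rot": [0, 0, 0], "jaw": 0.5},
  {"translation": [6, 0, 2.9], "delta_rot": [0, 0, 0], "jaw": 0.5},
  {"translation": [7, 0, 2.9], "delta_rot": [0, 0, 0], "jaw": 0.5},
  {"translation": [8, 0, 2.9], "delta_rot": [0, 0, 0], "jaw": 0.5},
])

```text
time: 6.65
tool_pos: [0.4594, 0.1455, 0.0432]
tool_rot: [-0.0, 1.0, 0.0, -0.001]
contact_force: [-4.7, -0.3, 1.3]
gripper_width: 0.223
grasp_force: 60.8
```

Request:
send_rows([
  {"translation": [0.4, 0, 0], "delta_rot": [0, 0, 0], "jaw": 0.5},
  {"translation": [0.8, 0, 0], "delta_rot": [0, 0, 0], "jaw": 0.5},
  {"translation": [0.8, 0, 0], "delta_rot": [0, 0, 0], "jaw": 0.5},
  {"translation": [0.8, 0, 0], "delta_rot": [0, 0, 0], "jaw": 0.5},
  {"translation": [0.8, 0, 0], "delta_rot": [0, 0, 0], "jaw": 0.5},
  {"translation": [0.8, 0, 0], "delta_rot": [0, 0, 0], "jaw": 0.5},
  {"translation": [1.0, 0, 0], "delta_rot": [0, 0, 0], "jaw": 0.5},
  {"translation": [1.2, 0, 0], "delta_rot": [0, 0, 0], "jaw": 0.5},
])

```text
time: 7.45
tool_pos: [0.4712, 0.1455, 0.0426]
tool_rot: [0.0, 1.0, 0.0, -0.0]
contact_force: [-4.2, -0.2, -1.5]
gripper_width: 0.221
grasp_force: 60.5
```

Run:
```python
from h import *
f,W=look(); plan(.38,.1447,.04,0)
print('trays');blobs(box(W,.53,.72,-.06,.25,.012,.039),W,300)
```

```text
t 7.5 tcp [0.4718 0.1455 0.0427] yaw 0.04 tr [-9.18  0.07  0.27] rot [0.    0.    0.001] w 0.223 F [-1.8 -0.3 -3.3] 60.3
trays
[274. 187.] 1163 rect (array([613.1,   7.9]), array([102.3,  78.4]), 88.9) z [0.0147 0.0221 0.0368]
[222. 188.] 1047 rect (array([607.3, 144.7]), array([ 76.7, 104.1]), 0.5) z [0.0144 0.0223 0.0366]
```

The left tray jams: it shifted 17 mm with the tip about 19 mm inside its front edge. So it is the buckled tray_a. Moving to the second tray.

Request:
send_rows([
  {"translation": [-2.5, 0, 0], "delta_rot": [0, 0, 0], "jaw": 0.5},
  {"translation": [-5, 0, 0], "delta_rot": [0, 0, 0], "jaw": 0.5},
  {"translation": [-7.3, 0, -0.5], "delta_rot": [0, 0, 0], "jaw": 0.5},
  {"translation": [-7.3, 4, -1], "delta_rot": [0, 0, 0], "jaw": 0.5},
  {"translation": [-7.3, 8, -1], "delta_rot": [0, 0, 0], "jaw": 0.5},
  {"translation": [-7.3, 12, -1], "delta_rot": [0, 0, 0], "jaw": 0.5},
  {"translation": [-7.3, 13.75, -0.5], "delta_rot": [0, 0, 0], "jaw": 0.5},
  {"translation": [-7.3, 13.75, 0], "delta_rot": [0, 0, 0], "jaw": 0.5},
])

```text
time: 8.3
tool_pos: [0.4006, 0.0057, 0.044]
tool_rot: [0.001, 1.0, -0.002, 0.002]
contact_force: [-0.2, 0.8, -1.9]
gripper_width: 0.228
grasp_force: 60.4
```

Run:
```python
from h import *
f,W=look(); plan(.40,.008,.043,0)
print('trays');blobs(box(W,.53,.72,-.1,.25,.012,.039),W,300)
m=box(W,.42,.56,-.03,.05,.006,.06); P=W[m]
for a in np.arange(.42,.55,.01):
    q=P[(P[:,0]>=a)&(P[:,0]<a+.01)]
    if len(q): print(a.round(2),len(q),np.median(q,0).round(4),q[:,0].max())
```

```text
t 8.3 tcp [0.3995 0.007  0.0427] yaw -0.12 tr [ 0.05 -0.1  -0.03] rot [ 0.    -0.002 -0.002] w 0.222 F [-0.9  1.4 -2.2] 60.4
trays
[274. 187.] 1164 rect (array([612.8,   7.9]), array([102.2,  77.9]), 89.0) z [0.0145 0.0219 0.0367]
[222. 189.] 1186 rect (array([608.7, 144.7]), array([ 77.5, 104.1]), 0.1) z [0.0145 0.021  0.0365]
0.47 26 [0.476  0.0042 0.0107] 0.47900455118310875
0.48 36 [0.485  0.0054 0.0113] 0.489229410825843
0.49 35 [0.4965 0.0053 0.0111] 0.49955731917433954
0.5 35 [0.5049 0.0051 0.0113] 0.5099765132649632
0.51 19 [0.513  0.005  0.0107] 0.5153723975454331
```

Request:
send_rows([
  {"translation": [1.5, 0, 0.1], "delta_rot": [0, 0, 0], "jaw": 0.5},
  {"translation": [3, 0, 0.15], "delta_rot": [0, 0, 0], "jaw": 0.5},
  {"translation": [4.5, 0, 0.15], "delta_rot": [0, 0, 0], "jaw": 0.5},
  {"translation": [6, 0, 0.15], "delta_rot": [0, 0, 0], "jaw": 0.5},
  {"translation": [7, 0, 0.15], "delta_rot": [0, 0, 0], "jaw": 0.5},
  {"translation": [8, 0, 0.15], "delta_rot": [0, 0, 0], "jaw": 0.5},
  {"translation": [8.6, 0, 0.15], "delta_rot": [0, 0, 0], "jaw": 0.5},
  {"translation": [9, 0, 0.15], "delta_rot": [0, 0, 0], "jaw": 0.5},
])

```text
time: 9.15
tool_pos: [0.4891, 0.0083, 0.0413]
tool_rot: [-0.0, 1.0, 0.001, -0.0]
contact_force: [-0.6, 0.2, -0.8]
gripper_width: 0.223
grasp_force: 60.4
```

Request:
send_rows([
  {"translation": [1, 0, 0], "delta_rot": [0, 0, 0], "jaw": 0.5},
  {"translation": [2, 0, 0], "delta_rot": [0, 0, 0], "jaw": 0.5},
  {"translation": [3, 0, 0], "delta_rot": [0, 0, 0], "jaw": 0.5},
  {"translation": [3.5, 0, 0], "delta_rot": [0, 0, 0], "jaw": 0.5},
  {"translation": [3.5, 0, 0], "delta_rot": [0, 0, 0], "jaw": 0.5},
  {"translation": [3.5, 0, 0], "delta_rot": [0, 0, 0], "jaw": 0.5},
  {"translation": [3.5, 0, 0], "delta_rot": [0, 0, 0], "jaw": 0.5},
  {"translation": [3.5, 0, 0], "delta_rot": [0, 0, 0], "jaw": 0.5},
])

```text
time: 9.95
tool_pos: [0.5233, 0.0081, 0.0412]
tool_rot: [-0.0, 1.0, 0.0, -0.0]
contact_force: [0.6, -0.3, -2.2]
gripper_width: 0.223
grasp_force: 60.4
```

Run:
```python
from h import *
f,W=look(); plan(.40,.008,.043,0)
print('trays');blobs(box(W,.53,.72,-.1,.25,.012,.039),W,300)
```

```text
t 10.0 tcp [0.5234 0.008  0.0412] yaw 0.04 tr [-12.34  -0.    -0.18] rot [-0.     0.     0.001] w 0.225 F [ 0.2 -0.6 -0.9] 60.4
trays
[221. 188.] 1130 rect (array([608.3, 144.6]), array([ 77.5, 103.8]), 0.2) z [0.0143 0.0212 0.0364]
```

The blade went right through the second tray with no force, so it is tray_b and sound. Returning the feeler to the mat.

Request:
send_rows([
  {"translation": [-3, 0, 0], "delta_rot": [0, 0, 0], "jaw": 0.5},
  {"translation": [-6.5, 0, 0], "delta_rot": [0, 0, 0], "jaw": 0.5},
  {"translation": [-10, 0, 0], "delta_rot": [0, 0, 0], "jaw": 0.5},
  {"translation": [-12.5, 0, -1], "delta_rot": [0, 0, 0], "jaw": 0.5},
  {"translation": [-13.5, -1, -4], "delta_rot": [0, 0, 0], "jaw": 0.5},
  {"translation": [-13.5, -3, -8.4], "delta_rot": [0, 0, 0], "jaw": 0.5},
  {"translation": [-13, -7, -8.4], "delta_rot": [0, 0, 0], "jaw": 0.5},
  {"translation": [-12.5, -11, -8.4], "delta_rot": [0, 0, 0], "jaw": 0.5},
])

```text
time: 10.8
tool_pos: [0.4, 0.119, 0.128]
tool_rot: [-0.0, 1.0, -0.001, 0.003]
contact_force: [1.3, -0.1, -2.7]
gripper_width: 0.219
grasp_force: 60.5
```

Request:
send_rows([
  {"translation": [1, -4.5, 0], "delta_rot": [0, 0, 0.02], "jaw": 0.5},
  {"translation": [2.5, -9, 0], "delta_rot": [0, 0, 0.04], "jaw": 0.5},
  {"translation": [4, -13.5, 0], "delta_rot": [0, 0, 0.06], "jaw": 0.5},
  {"translation": [5.5, -18, 0], "delta_rot": [0, 0, 0.08], "jaw": 0.5},
  {"translation": [7, -22.5, 0], "delta_rot": [0, 0, 0.1], "jaw": 0.5},
  {"translation": [8.5, -27, 0], "delta_rot": [0, 0, 0.12], "jaw": 0.5},
  {"translation": [10, -31, 0], "delta_rot": [0, 0, 0.14], "jaw": 0.5},
  {"translation": [11, -33, 0], "delta_rot": [0, 0, 0.15], "jaw": 0.5},
])

```text
time: 11.6
tool_pos: [0.5086, 0.4511, 0.1251]
tool_rot: [-0.001, 0.997, -0.074, 0.0]
contact_force: [0.3, -0.4, -2.1]
gripper_width: 0.223
grasp_force: 60.4
```

Run:
```python
from h import *
plan(.520,.456,.0455,-8.6)
```

```text
t 11.6 tcp [0.5086 0.4511 0.1251] yaw -8.46 tr [ 1.06 -0.64  7.96] rot [-0.001 -0.     0.002] w 0.223 F [ 0.3 -0.4 -2.1] 60.4
```

Request:
send_rows([
  {"translation": [1, -0.6, 2], "delta_rot": [0, 0, 0], "jaw": 0.5},
  {"translation": [1, -0.6, 4], "delta_rot": [0, 0, 0], "jaw": 0.5},
  {"translation": [1, -0.6, 6], "delta_rot": [0, 0, 0], "jaw": 0.5},
  {"translation": [1, -0.6, 7.5], "delta_rot": [0, 0, 0], "jaw": 0.5},
  {"translation": [1, -0.6, 8.0], "delta_rot": [0, 0, 0], "jaw": 0.5},
  {"translation": [1, -0.6, 8.05], "delta_rot": [0, 0, 0], "jaw": 0.5},
  {"translation": [1, -0.6, 8.05], "delta_rot": [0, 0, 0], "jaw": 4.5},
  {"translation": [1, -0.6, 8.05], "delta_rot": [0, 0, 0], "jaw": 4.5},
])

```text
time: 12.4
tool_pos: [0.5201, 0.453, 0.0464]
tool_rot: [-0.001, 0.997, -0.075, 0.001]
contact_force: [-0.2, -0.8, 0.3]
gripper_width: 0.527
grasp_force: 0.0
```

Request:
send_rows([
  {"translation": [0, 0, 0], "delta_rot": [0, 0, 0], "jaw": 4.5},
  {"translation": [0, 0, 0], "delta_rot": [0, 0, 0], "jaw": 4.5},
  {"translation": [0, 0, -2], "delta_rot": [0, 0, 0], "jaw": 4.5},
  {"translation": [0, 0, -5], "delta_rot": [0, 0, 0], "jaw": 4.5},
  {"translation": [0, 0, -9], "delta_rot": [0, 0, 0], "jaw": 4.5},
  {"translation": [0, 3, -10], "delta_rot": [0, 0, 0], "jaw": 4.5},
  {"translation": [0, 7, -10], "delta_rot": [0, 0, 0], "jaw": 4.5},
  {"translation": [0.5, 9.4, -10], "delta_rot": [0, 0, -0.03], "jaw": 4.5},
])

```text
time: 13.2
tool_pos: [0.5098, 0.3574, 0.146]
tool_rot: [-0.0, 0.998, -0.059, 0.001]
contact_force: [1.0, 0.2, -1.1]
gripper_width: 0.524
grasp_force: 0.0
```

Run:
```python
from h import *
f=snap('side'); W=cloud(f); W[f['range_z']<=0]=np.nan
plan(.5255,.361,.039,-6.6)
cv2.imwrite('pics/s3c.png',cv2.resize(f['pixels'][210:400,80:330],None,fx=3,fy=3))
```

```text
t 13.2 tcp [0.5103 0.3546 0.1452] yaw -6.82 tr [ 1.43 -0.84 10.62] rot [ 0.002 -0.001 -0.004] w 0.526 F [ 2.3 -0.6 -1.2] 0.0
```

View pics/s3c.png

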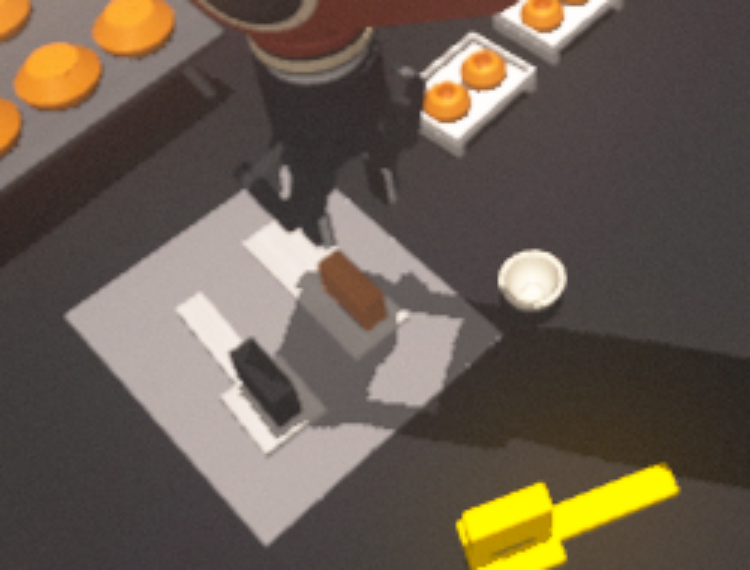

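The feeler lies flat on the mat at px (250,390), and the spatula grip is at (352,290), in line with the jaws. Grasping the spatula.

Request:
send_rows([
  {"translation": [2, -0.8, 2.5], "delta_rot": [0, 0, 0], "jaw": 4.5},
  {"translation": [2, -0.8, 5], "delta_rot": [0, 0, 0], "jaw": 4.5},
  {"translation": [2, -0.8, 7.5], "delta_rot": [0, 0, 0], "jaw": 4.5},
  {"translation": [2, -0.8, 9.5], "delta_rot": [0, 0, 0], "jaw": 4.5},
  {"translation": [2, -0.8, 10.3], "delta_rot": [0, 0, 0], "jaw": 4.5},
  {"translation": [2, -0.8, 10.3], "delta_rot": [0, 0, 0], "jaw": 4.5},
  {"translation": [2, -0.8, 10.3], "delta_rot": [0, 0, 0], "jaw": 0.5},
  {"translation": [2, -0.8, 10.3], "delta_rot": [0, 0, 0], "jaw": 0.5},
])

```text
time: 14.05
tool_pos: [0.5321, 0.3649, 0.044]
tool_rot: [-0.001, 0.998, -0.06, 0.001]
contact_force: [1.4, 2.0, 0.4]
gripper_width: 0.224
grasp_force: 59.2
```

Request:
send_rows([
  {"translation": [0, 0, 0], "delta_rot": [0, 0, 0], "jaw": 0.5},
  {"translation": [0, 0, 0], "delta_rot": [0, 0, 0], "jaw": 0.5},
  {"translation": [0, 0, 0], "delta_rot": [0, 0, 0], "jaw": 0.5},
  {"translation": [0, 0, -1], "delta_rot": [0, 0, 0], "jaw": 0.5},
  {"translation": [0, 0, -3], "delta_rot": [0, 0, 0], "jaw": 0.5},
  {"translation": [0, 0, -5], "delta_rot": [0, 0, 0], "jaw": 0.5},
  {"translation": [0, 0, -8], "delta_rot": [0, 0, 0], "jaw": 0.5},
  {"translation": [0, 0, -8], "delta_rot": [0, 0, 0], "jaw": 0.5},
])

```text
time: 14.85
tool_pos: [0.5333, 0.3657, 0.1268]
tool_rot: [-0.002, 0.998, -0.06, 0.004]
contact_force: [1.0, 0.6, -0.9]
gripper_width: 0.223
grasp_force: 59.2
```

Run:
```python
from h import *
plan(.385,.15,.125,0)
```

```text
t 14.8 tcp [0.5333 0.3657 0.1268] yaw -6.83 tr [-1.216e+01  2.318e+01 -1.000e-02] rot [-0.004 -0.007 -0.119] w 0.223 F [ 1.   0.6 -0.9] 59.2
```

Request:
send_rows([
  {"translation": [-2, 4.5, 0], "delta_rot": [0, 0, -0.02], "jaw": 0.5},
  {"translation": [-4, 9, 0], "delta_rot": [0, 0, -0.04], "jaw": 0.5},
  {"translation": [-6, 13.5, 0], "delta_rot": [0, 0, -0.06], "jaw": 0.5},
  {"translation": [-8, 18, 0], "delta_rot": [0, 0, -0.08], "jaw": 0.5},
  {"translation": [-9.5, 22.5, 0], "delta_rot": [0, 0, -0.1], "jaw": 0.5},
  {"translation": [-10, 27, 0], "delta_rot": [0, 0, -0.12], "jaw": 0.5},
  {"translation": [-10.2, 31.5, 0], "delta_rot": [0, 0, -0.12], "jaw": 0.5},
  {"translation": [-10.4, 36, 0], "delta_rot": [0, 0, -0.12], "jaw": 0.5},
])

```text
time: 15.65
tool_pos: [0.3832, 0.018, 0.1204]
tool_rot: [-0.0, 1.0, 0.001, -0.001]
contact_force: [1.7, 0.2, -1.4]
gripper_width: 0.223
grasp_force: 59.4
```

Request:
send_rows([
  {"translation": [0, 1.3, 1], "delta_rot": [0, 0, 0], "jaw": 0.5},
  {"translation": [0, 1.3, 2], "delta_rot": [0, 0, 0], "jaw": 0.5},
  {"translation": [0, 1.3, 4], "delta_rot": [0, 0, 0], "jaw": 0.5},
  {"translation": [0, 1.3, 6], "delta_rot": [0, 0, 0], "jaw": 0.5},
  {"translation": [0, 1.3, 7], "delta_rot": [0, 0, 0], "jaw": 0.5},
  {"translation": [0, 1.3, 7], "delta_rot": [0, 0, 0], "jaw": 0.5},
  {"translation": [0, 1.3, 7], "delta_rot": [0, 0, 0], "jaw": 0.5},
  {"translation": [0, 1.3, 7], "delta_rot": [0, 0, 0], "jaw": 0.5},
])

```text
time: 16.45
tool_pos: [0.3857, 0.0064, 0.0528]
tool_rot: [0.0, 1.0, 0.001, 0.001]
contact_force: [0.4, 0.1, -1.6]
gripper_width: 0.224
grasp_force: 59.6
```

Run:
```python
from h import *
f,W=look(fn='t3.png'); plan(.385,.008,.043,0)
print('trays');blobs(box(W,.53,.72,-.12,.25,.012,.039),W,300)
m=box(W,.42,.55,-.05,.06,.005,.06); P=W[m]
for a in np.arange(.42,.55,.01):
    q=P[(P[:,0]>=a)&(P[:,0]<a+.01)]
    if len(q): print(a.round(2),len(q),np.median(q,0).round(4),q[:,:2].max(0).round(4),q[:,1].min().round(4))
```

```text
t 16.5 tcp [0.3858 0.0063 0.0529] yaw 0.07 tr [-0.08 -0.17  0.99] rot [ 0.    -0.002  0.001] w 0.222 F [ 0.1  0.8 -1.7] 59.6
trays
[274. 187.] 1161 rect (array([612.6,   7.9]), array([102.2,  77.8]), 89.0) z [0.0146 0.022  0.037 ]
[222. 189.] 1197 rect (array([608.2, 144.7]), array([ 77.4, 104.2]), 0.3) z [0.0145 0.0216 0.0367]
0.44 2 [ 0.4493 -0.0158  0.0173] [ 0.4493 -0.0145] -0.0171
0.45 54 [ 0.4571 -0.0018  0.017 ] [0.4599 0.0288] -0.0172
0.46 67 [0.4651 0.0057 0.0171] [0.47   0.0288] -0.0175
0.47 73 [0.475  0.0056 0.0164] [0.48   0.0287] -0.0176
0.48 75 [0.4849 0.0054 0.0168] [0.4887 0.0286] -0.0177
0.49 57 [0.4934 0.0054 0.0168] [0.4963 0.0286] -0.0179
0.51 1 [ 0.518  -0.0369  0.0054] [ 0.518  -0.0369] -0.0369
0.52 1 [ 0.5237 -0.0056  0.0052] [ 0.5237 -0.0056] -0.0056
```

View pics/t3.png

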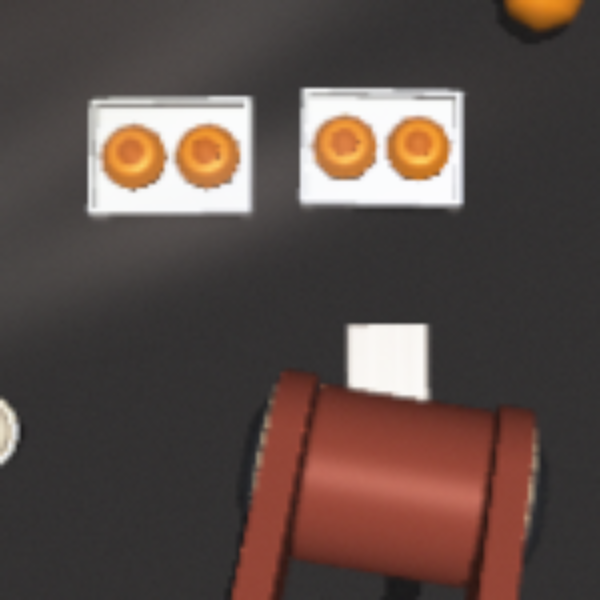

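The spatula blade is level, its tip at crop px (388,323), and its centre 2.5 mm right of the tray's. Correcting, lowering and sliding it under.

Request:
send_rows([
  {"translation": [0, -0.25, 0.6], "delta_rot": [0, 0, 0], "jaw": 0.5},
  {"translation": [0.5, -0.25, 0.95], "delta_rot": [0, 0, 0], "jaw": 0.5},
  {"translation": [2, -0.25, 0.95], "delta_rot": [0, 0, 0], "jaw": 0.5},
  {"translation": [4, -0.25, 0.95], "delta_rot": [0, 0, 0], "jaw": 0.5},
  {"translation": [6, -0.25, 0.95], "delta_rot": [0, 0, 0], "jaw": 0.5},
  {"translation": [7, -0.25, 0.95], "delta_rot": [0, 0, 0], "jaw": 0.5},
  {"translation": [8, -0.25, 0.95], "delta_rot": [0, 0, 0], "jaw": 0.5},
  {"translation": [9, -0.25, 0.95], "delta_rot": [0, 0, 0], "jaw": 0.5},
])

```text
time: 17.3
tool_pos: [0.475, 0.0089, 0.0419]
tool_rot: [-0.0, 1.0, 0.0, -0.0]
contact_force: [-1.4, 0.8, -1.6]
gripper_width: 0.223
grasp_force: 59.6
```

Request:
send_rows([
  {"translation": [1, 0, 0], "delta_rot": [0, 0, 0], "jaw": 0.5},
  {"translation": [2, 0, 0], "delta_rot": [0, 0, 0], "jaw": 0.5},
  {"translation": [3, 0, 0], "delta_rot": [0, 0, 0], "jaw": 0.5},
  {"translation": [4, 0, 0], "delta_rot": [0, 0, 0], "jaw": 0.5},
  {"translation": [5, 0, 0], "delta_rot": [0, 0, 0], "jaw": 0.5},
  {"translation": [6, 0, 0], "delta_rot": [0, 0, 0], "jaw": 0.5},
  {"translation": [7, 0, 0], "delta_rot": [0, 0, 0], "jaw": 0.5},
  {"translation": [7, 0, 0], "delta_rot": [0, 0, 0], "jaw": 0.5},
])

```text
time: 18.1
tool_pos: [0.5464, 0.0088, 0.0427]
tool_rot: [0.0, 1.0, 0.0, 0.001]
contact_force: [-0.5, -0.1, -1.7]
gripper_width: 0.225
grasp_force: 59.6
```

Run:
```python
from h import *
f=snap('side','s4.png'); plan(.546,.008,.043,0)
cv2.imwrite('pics/s4c.png',cv2.resize(f['pixels'][130:300,190:420],None,fx=3,fy=3))
```

```text
t 18.1 tcp [0.5455 0.0089 0.0424] yaw 0.05 tr [ 0.05  0.09 -0.06] rot [ 0.    -0.     0.001] w 0.221 F [-1.1 -1.3 -2.1] 59.6
```

View pics/s4c.png

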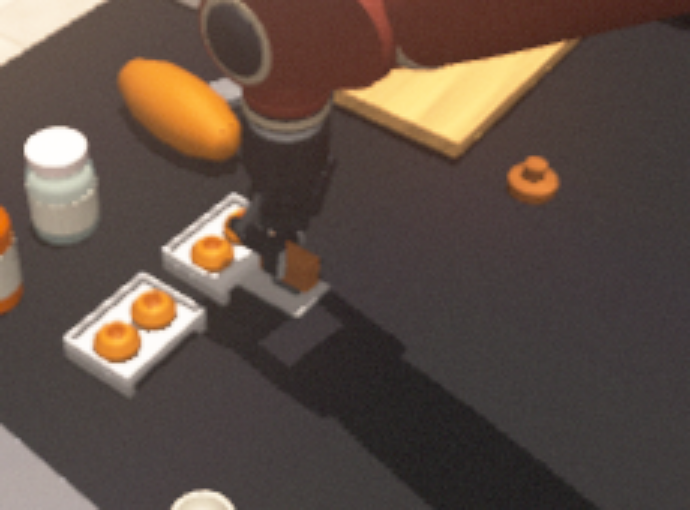

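The spatula is fully under the right tray: heel at px (290,285), tray at (215,250). Lifting slowly.

Request:
send_rows([
  {"translation": [0, 0, -0.3], "delta_rot": [0, 0, 0], "jaw": 0.5},
  {"translation": [0, 0, -0.6], "delta_rot": [0, 0, 0], "jaw": 0.5},
  {"translation": [0, 0, -0.9], "delta_rot": [0, 0, 0], "jaw": 0.5},
  {"translation": [0, 0, -1.2], "delta_rot": [0, 0, 0], "jaw": 0.5},
  {"translation": [0, 0, -1.6], "delta_rot": [0, 0, 0], "jaw": 0.5},
  {"translation": [0, 0, -2.0], "delta_rot": [0, 0, 0], "jaw": 0.5},
  {"translation": [0, 0, -2.5], "delta_rot": [0, 0, 0], "jaw": 0.5},
  {"translation": [0, 0, -3], "delta_rot": [0, 0, 0], "jaw": 0.5},
])

```text
time: 18.95
tool_pos: [0.5448, 0.0089, 0.0726]
tool_rot: [-0.0, 1.0, 0.0, -0.0]
contact_force: [0.0, -0.2, -5.2]
gripper_width: 0.225
grasp_force: 59.1
```

Run:
```python
from h import *
f=snap('side','s5.png'); plan(.546,.008,.043,0)
cv2.imwrite('pics/s5c.png',cv2.resize(f['pixels'][130:300,190:420],None,fx=3,fy=3))
```

```text
t 19.0 tcp [0.5456 0.0088 0.0737] yaw 0.05 tr [0.04 0.08 3.07] rot [ 0.    -0.002  0.001] w 0.22 F [ 1.7 -0.3 -4.3] 59.2
```

View pics/s5c.png

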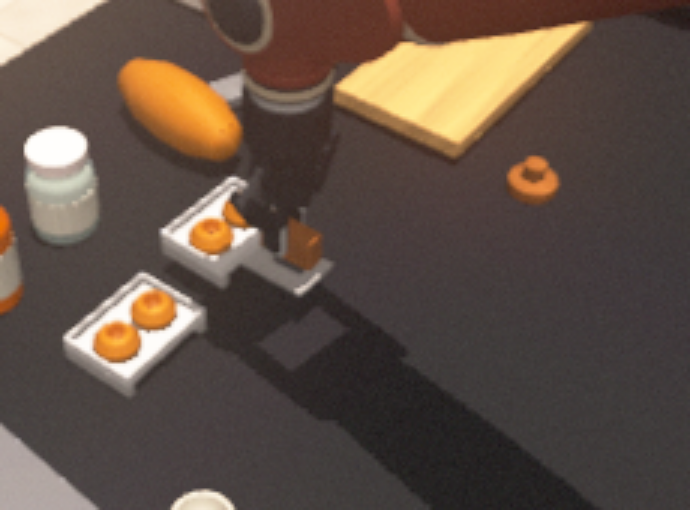

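The tray is up and level on the spatula, near px (210,235), with about 3 N of extra load. Raising further and carrying it smoothly to the board.

Request:
send_rows([
  {"translation": [0, 0, -0.5], "delta_rot": [0, 0, 0], "jaw": 0.5},
  {"translation": [0, 0, -1.2], "delta_rot": [0, 0, 0], "jaw": 0.5},
  {"translation": [0, 0, -2], "delta_rot": [0, 0, 0], "jaw": 0.5},
  {"translation": [0, 0.2, -2.7], "delta_rot": [0, 0, 0], "jaw": 0.5},
  {"translation": [0, 0.6, -3.2], "delta_rot": [0, 0, 0], "jaw": 0.5},
  {"translation": [0, 1.2, -3.5], "delta_rot": [0, 0, 0], "jaw": 0.5},
  {"translation": [-0.1, 2.0, -3.5], "delta_rot": [0, 0, 0], "jaw": 0.5},
  {"translation": [-0.2, 3.0, -3.5], "delta_rot": [0, 0, 0], "jaw": 0.5},
])

```text
time: 19.8
tool_pos: [0.5426, -0.0218, 0.1071]
tool_rot: [0.0, 1.0, 0.0, -0.0]
contact_force: [0.0, 0.3, -5.6]
gripper_width: 0.225
grasp_force: 59.2
```

Request:
send_rows([
  {"translation": [-0.1, 1.2, 0], "delta_rot": [0, 0, 0], "jaw": 0.5},
  {"translation": [-0.2, 2.5, 0], "delta_rot": [0, 0, 0], "jaw": 0.5},
  {"translation": [-0.3, 3.9, 0], "delta_rot": [0, 0, 0], "jaw": 0.5},
  {"translation": [-0.4, 5.4, 0], "delta_rot": [0, 0, 0], "jaw": 0.5},
  {"translation": [-0.5, 7.0, 0], "delta_rot": [0, 0, 0], "jaw": 0.5},
  {"translation": [-0.6, 8.6, 0], "delta_rot": [0, 0, 0], "jaw": 0.5},
  {"translation": [-0.7, 10.2, 0], "delta_rot": [0, 0, 0], "jaw": 0.5},
  {"translation": [-0.8, 11.8, 0], "delta_rot": [0, 0, 0], "jaw": 0.5},
])

```text
time: 20.6
tool_pos: [0.5349, -0.1406, 0.1073]
tool_rot: [0.0, 1.0, 0.0, 0.0]
contact_force: [-0.5, -0.5, -5.0]
gripper_width: 0.227
grasp_force: 59.2
```

Request:
send_rows([
  {"translation": [-0.1, 1.6, 0], "delta_rot": [0, 0, 0], "jaw": 0.5},
  {"translation": [-0.2, 3.2, 0], "delta_rot": [0, 0, 0], "jaw": 0.5},
  {"translation": [-0.3, 4.8, 0], "delta_rot": [0, 0, 0], "jaw": 0.5},
  {"translation": [-0.4, 6.4, 0], "delta_rot": [0, 0, 0], "jaw": 0.5},
  {"translation": [-0.5, 8.0, 0], "delta_rot": [0, 0, 0], "jaw": 0.5},
  {"translation": [-0.6, 9.6, 0], "delta_rot": [0, 0, 0], "jaw": 0.5},
  {"translation": [-0.7, 11.2, 0], "delta_rot": [0, 0, 0], "jaw": 0.5},
  {"translation": [-0.8, 12.8, 0], "delta_rot": [0, 0, 0], "jaw": 0.5},
])

```text
time: 21.4
tool_pos: [0.527, -0.2684, 0.1073]
tool_rot: [-0.0, 1.0, 0.0, 0.0]
contact_force: [-0.0, -0.7, -5.3]
gripper_width: 0.22
grasp_force: 59.2
```

Request:
send_rows([
  {"translation": [-0.1, 1.6, 0], "delta_rot": [0, 0, 0], "jaw": 0.5},
  {"translation": [-0.2, 3.2, 0], "delta_rot": [0, 0, 0], "jaw": 0.5},
  {"translation": [-0.3, 4.8, 0], "delta_rot": [0, 0, 0], "jaw": 0.5},
  {"translation": [-0.4, 6.4, 0], "delta_rot": [0, 0, 0], "jaw": 0.5},
  {"translation": [-0.4, 8.0, 0], "delta_rot": [0, 0, 0], "jaw": 0.5},
  {"translation": [-0.4, 9.4, 0], "delta_rot": [0, 0, 0], "jaw": 0.5},
  {"translation": [-0.4, 10.6, 0], "delta_rot": [0, 0, 0], "jaw": 0.5},
  {"translation": [-0.4, 11.5, 0], "delta_rot": [0, 0, 0], "jaw": 0.5},
])

```text
time: 22.2
tool_pos: [0.5232, -0.3833, 0.1073]
tool_rot: [-0.0, 1.0, 0.0, 0.0]
contact_force: [0.8, -0.1, -5.9]
gripper_width: 0.223
grasp_force: 59.2
```

Request:
send_rows([
  {"translation": [0, 0.7, 0], "delta_rot": [0, 0, 0], "jaw": 0.5},
  {"translation": [0, 1.2, 0], "delta_rot": [0, 0, 0], "jaw": 0.5},
  {"translation": [0, 1.5, 0], "delta_rot": [0, 0, 0], "jaw": 0.5},
  {"translation": [0, 1.7, 0], "delta_rot": [0, 0, 0], "jaw": 0.5},
  {"translation": [0, 1.8, 0], "delta_rot": [0, 0, 0], "jaw": 0.5},
  {"translation": [0, 1.8, 0], "delta_rot": [0, 0, 0], "jaw": 0.5},
  {"translation": [0, 1.8, 0], "delta_rot": [0, 0, 0], "jaw": 0.5},
  {"translation": [0, 1.8, 0], "delta_rot": [0, 0, 0], "jaw": 0.5},
])

```text
time: 23.0
tool_pos: [0.5232, -0.3999, 0.1073]
tool_rot: [-0.0, 1.0, 0.001, -0.0]
contact_force: [0.2, -0.2, -5.7]
gripper_width: 0.218
grasp_force: 59.2
```

Run:
```python
from h import *
f,W=look(360,510,130,260,fn='t6.png'); plan(.524,-.405,.06,0)
m=box(W,.5,.70,-.50,-.3,.06,.13)&(f['pixels'].min(-1)>120); blobs(m,W,50)
```

```text
t 23.1 tcp [ 0.5232 -0.3999  0.1073] yaw 0.06 tr [0.08 0.51 4.73] rot [-0.     0.     0.001] w 0.22 F [-0.2 -0.1 -5.8] 59.2
[438. 184.] 650 rect (array([ 593.8, -401.7]), array([106.2,  81.1]), 89.4) z [0.0717 0.0753 0.0852]
```

View pics/t6.png

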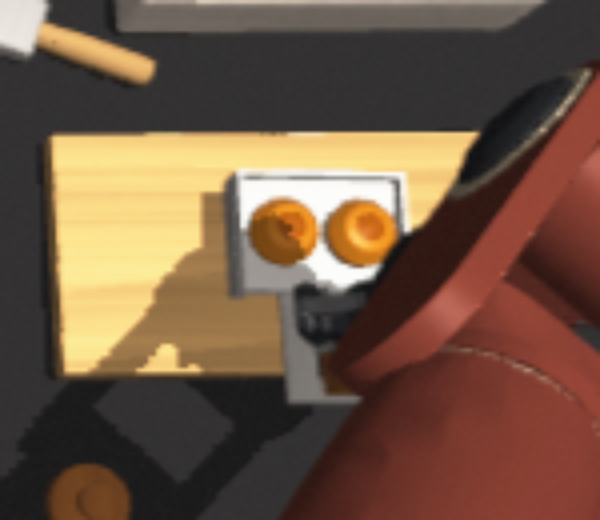

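The tray is carried level over the board's middle, at crop px (320,235). Lowering it.

Request:
send_rows([
  {"translation": [0, 0, 0.6], "delta_rot": [0, 0, 0], "jaw": 0.5},
  {"translation": [0, 0, 1.3], "delta_rot": [0, 0, 0], "jaw": 0.5},
  {"translation": [0, 0, 1.9], "delta_rot": [0, 0, 0], "jaw": 0.5},
  {"translation": [0, 0, 2.3], "delta_rot": [0, 0, 0], "jaw": 0.5},
  {"translation": [0, 0, 2.6], "delta_rot": [0, 0, 0], "jaw": 0.5},
  {"translation": [0, 0, 2.8], "delta_rot": [0, 0, 0], "jaw": 0.5},
  {"translation": [0, 0, 3.0], "delta_rot": [0, 0, 0], "jaw": 0.5},
  {"translation": [0, 0, 3.2], "delta_rot": [0, 0, 0], "jaw": 0.5},
])

```text
time: 23.85
tool_pos: [0.524, -0.4008, 0.0765]
tool_rot: [0.001, 1.0, 0.0, 0.001]
contact_force: [0.8, -0.6, -2.0]
gripper_width: 0.224
grasp_force: 59.6
```

Run:
```python
from h import *
f,W=look(); plan(.40,-.40,.0753,0)
m=box(W,.5,.70,-.50,-.3,.042,.075)&(f['pixels'].min(-1)>120); blobs(m,W,50)
```

```text
t 23.9 tcp [ 0.5236 -0.4005  0.0758] yaw 0.04 tr [-12.36  -0.06   0.04] rot [ 0.001 -0.001  0.001] w 0.223 F [ 0.3 -0.3 -2.2] 59.6
[433. 187.] 603 rect (array([ 593.9, -402.3]), array([ 79.7, 106.7]), 0.2) z [0.0448 0.0484 0.0591]
```

Request:
send_rows([
  {"translation": [-1, 0, 0], "delta_rot": [0, 0, 0], "jaw": 0.5},
  {"translation": [-2.5, 0, 0], "delta_rot": [0, 0, 0], "jaw": 0.5},
  {"translation": [-4, 0, 0], "delta_rot": [0, 0, 0], "jaw": 0.5},
  {"translation": [-6, 0, 0], "delta_rot": [0, 0, 0], "jaw": 0.5},
  {"translation": [-8, 0, 0], "delta_rot": [0, 0, 0], "jaw": 0.5},
  {"translation": [-10, 0, 0], "delta_rot": [0, 0, 0], "jaw": 0.5},
  {"translation": [-12, 0, 0], "delta_rot": [0, 0, 0], "jaw": 0.5},
  {"translation": [-12.5, 0, 0], "delta_rot": [0, 0, 0], "jaw": 0.5},
])

```text
time: 24.7
tool_pos: [0.3955, -0.3998, 0.075]
tool_rot: [-0.0, 1.0, -0.001, -0.001]
contact_force: [0.4, 0.6, -1.6]
gripper_width: 0.224
grasp_force: 59.6
```

Request:
send_rows([
  {"translation": [0, 0, -2], "delta_rot": [0, 0, 0], "jaw": 0.5},
  {"translation": [0, 0, -6], "delta_rot": [0, 0, 0], "jaw": 0.5},
  {"translation": [0, -4, -8], "delta_rot": [0, 0, 0], "jaw": 0.5},
  {"translation": [0, -8, -8], "delta_rot": [0, 0, 0], "jaw": 0.5},
  {"translation": [0, -12, -8], "delta_rot": [0, 0, 0], "jaw": 0.5},
  {"translation": [0, -16, -8], "delta_rot": [0, 0, 0], "jaw": 0.5},
  {"translation": [0, -20, -8], "delta_rot": [0, 0, 0], "jaw": 0.5},
  {"translation": [0, -24, -8], "delta_rot": [0, 0, 0], "jaw": 0.5},
])

```text
time: 25.5
tool_pos: [0.3976, -0.1588, 0.1554]
tool_rot: [0.0, 1.0, -0.0, 0.001]
contact_force: [0.6, 0.7, -1.4]
gripper_width: 0.223
grasp_force: 59.8
```

Request:
send_rows([
  {"translation": [0, -4, 0], "delta_rot": [0, 0, 0], "jaw": 0.5},
  {"translation": [0, -8, 0], "delta_rot": [0, 0, 0], "jaw": 0.5},
  {"translation": [0, -12, 0], "delta_rot": [0, 0, 0], "jaw": 0.5},
  {"translation": [0, -16, 0], "delta_rot": [0, 0, 0], "jaw": 0.5},
  {"translation": [0, -20, 0], "delta_rot": [0, 0, 0], "jaw": 0.5},
  {"translation": [0, -24, 0], "delta_rot": [0, 0, 0], "jaw": 0.5},
  {"translation": [0.5, -28, 0], "delta_rot": [0, 0, 0], "jaw": 0.5},
  {"translation": [1, -32, 0], "delta_rot": [0, 0, 0], "jaw": 0.5},
])

```text
time: 26.3
tool_pos: [0.4075, 0.1615, 0.1556]
tool_rot: [-0.0, 1.0, 0.0, 0.001]
contact_force: [1.3, -0.7, -1.2]
gripper_width: 0.22
grasp_force: 59.8
```

Run:
```python
from h import *
plan(.532,.364,.125,-6.8)
f,W=look()
m=box(W,.5,.70,-.50,-.3,.042,.075)&(f['pixels'].min(-1)>120); blobs(m,W,50)
```

```text
t 26.3 tcp [0.4075 0.1615 0.1556] yaw 0.06 tr [ 12.47 -20.24   3.09] rot [-0.001 -0.002  0.12 ] w 0.22 F [ 1.3 -0.7 -1.2] 59.8
[435. 191.] 769 rect (array([ 590.6, -401.5]), array([106.2,  77. ]), 88.0) z [0.045  0.0487 0.0587]
```

Request:
send_rows([
  {"translation": [2, -4, 0], "delta_rot": [0, 0, 0.02], "jaw": 0.5},
  {"translation": [4.5, -8, 0], "delta_rot": [0, 0, 0.05], "jaw": 0.5},
  {"translation": [7, -12, 0.5], "delta_rot": [0, 0, 0.08], "jaw": 0.5},
  {"translation": [9.5, -16, 1], "delta_rot": [0, 0, 0.1], "jaw": 0.5},
  {"translation": [12, -19.5, 2], "delta_rot": [0, 0, 0.12], "jaw": 0.5},
  {"translation": [12.5, -20.2, 3], "delta_rot": [0, 0, 0.12], "jaw": 0.5},
  {"translation": [12.5, -20.2, 3.1], "delta_rot": [0, 0, 0.12], "jaw": 0.5},
  {"translation": [12.5, -20.2, 3.1], "delta_rot": [0, 0, 0.12], "jaw": 0.5},
])

```text
time: 27.15
tool_pos: [0.5317, 0.3608, 0.1235]
tool_rot: [0.001, 0.998, -0.06, -0.001]
contact_force: [0.3, 0.2, -3.3]
gripper_width: 0.221
grasp_force: 60.2
```

Request:
send_rows([
  {"translation": [0, 0, 2], "delta_rot": [0, 0, 0], "jaw": 0.5},
  {"translation": [0, 0, 4], "delta_rot": [0, 0, 0], "jaw": 0.5},
  {"translation": [0, 0, 6], "delta_rot": [0, 0, 0], "jaw": 0.5},
  {"translation": [0, 0, 7.4], "delta_rot": [0, 0, 0], "jaw": 0.5},
  {"translation": [0, 0, 7.9], "delta_rot": [0, 0, 0], "jaw": 0.5},
  {"translation": [0, 0, 8.0], "delta_rot": [0, 0, 0], "jaw": 0.5},
  {"translation": [0, 0, 8.0], "delta_rot": [0, 0, 0], "jaw": 4.5},
  {"translation": [0, 0, 8.0], "delta_rot": [0, 0, 0], "jaw": 4.5},
])

```text
time: 27.95
tool_pos: [0.5337, 0.3624, 0.0461]
tool_rot: [-0.001, 0.998, -0.06, 0.001]
contact_force: [-0.6, -0.8, 0.6]
gripper_width: 0.523
grasp_force: 0.0
```

Request:
send_rows([
  {"translation": [0, 0, 0], "delta_rot": [0, 0, 0], "jaw": 4.5},
  {"translation": [0, 0, 0], "delta_rot": [0, 0, 0], "jaw": 4.5},
  {"translation": [0, 0, -3], "delta_rot": [0, 0, 0], "jaw": 4.5},
  {"translation": [0, 0, -7], "delta_rot": [0, 0, 0], "jaw": 4.5},
  {"translation": [0, 0, -11], "delta_rot": [0, 0, 0], "jaw": 4.5},
  {"translation": [-2, 4, -14], "delta_rot": [0, 0, 0], "jaw": 4.5},
  {"translation": [-4, 8, -16], "delta_rot": [0, 0, 0], "jaw": 4.5},
  {"translation": [-6, 12, -16], "delta_rot": [0, 0, 0], "jaw": 4.5},
])

```text
time: 28.75
tool_pos: [0.46, 0.2498, 0.2089]
tool_rot: [-0.001, 0.998, -0.059, 0.004]
contact_force: [0.5, -0.9, 1.4]
gripper_width: 0.526
grasp_force: 0.0
```

Request:
send_rows([
  {"translation": [-2, 4, 0], "delta_rot": [0, 0, 0], "jaw": 4.5},
  {"translation": [-4, 8, 0], "delta_rot": [0, 0, 0], "jaw": 4.5},
  {"translation": [-5, 12, 0], "delta_rot": [0, 0, 0], "jaw": 4.5},
  {"translation": [-5, 16, 0], "delta_rot": [0, 0, 0], "jaw": 4.5},
  {"translation": [-5, 20, 0], "delta_rot": [0, 0, 0], "jaw": 4.5},
  {"translation": [-5, 24, 0], "delta_rot": [0, 0, 0], "jaw": 4.5},
  {"translation": [-5, 28, 0], "delta_rot": [0, 0, 0], "jaw": 4.5},
  {"translation": [-5, 28, 0], "delta_rot": [0, 0, 0], "jaw": 4.5},
])

```text
time: 29.55
tool_pos: [0.3755, -0.0258, 0.2048]
tool_rot: [0.001, 0.998, -0.063, 0.001]
contact_force: [-0.6, 0.2, 0.0]
gripper_width: 0.526
grasp_force: 0.0
```

Run:
```python
from h import *
f,W=look(); plan(.532,.364,.044,-6.8)
cv2.imwrite('pics/t9.png',f['pixels'])
print('trays');blobs(box(W,.53,.72,-.12,.25,.012,.039),W,100)
print('board tray');blobs(box(W,.5,.70,-.55,-.25,.042,.08),W,50)
print('tools');blobs(box(W,.45,.75,.3,.6,.0068,.06),W,20)
print('grip tops');blobs(box(W,.45,.65,.3,.6,.050,.065),W,20)
```

```text
t 29.6 tcp [ 0.3757 -0.0239  0.2047] yaw -7.13 tr [ 10.68 -40.43  16.08] rot [ 0.    -0.001 -0.006] w 0.526 F [-1.   0.4  0.2] 0.0
trays
[222. 189.] 1201 rect (array([608.4, 144.6]), array([ 77.4, 104.3]), 0.6) z [0.0146 0.021  0.0366]
board tray
[435. 191.] 1290 rect (array([ 590.6, -400.8]), array([106.4,  77.4]), 87.9) z [0.0451 0.0538 0.0676]
tools
[140. 207.] 792 rect (array([569.9, 358.1]), array([ 57.7, 148.7]), 82.9) z [0.007  0.0093 0.0566]
[104. 215.] 768 rect (array([561.4, 451.3]), array([ 58.5, 149.1]), 88.1) z [0.0074 0.0111 0.0567]
grip tops
[132. 219.] 188 rect (array([526.3, 361.6]), array([21.1, 56.2]), 82.6) z [0.0519 0.0551 0.058 ]
[ 96. 222.] 196 rect (array([517.9, 451.8]), array([21.5, 56.1]), 78.6) z [0.0512 0.0552 0.0582]
```

View pics/t9.png

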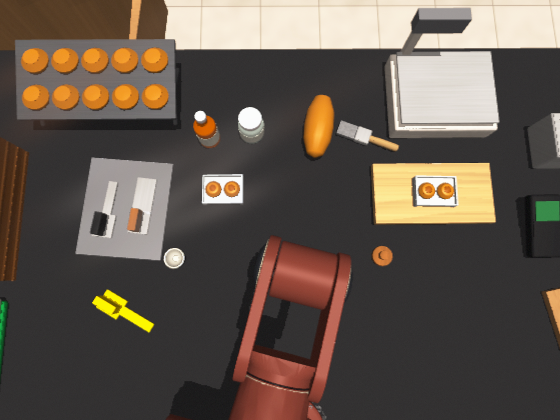

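The final view shows the sound tray on the board at px (436,191) and the buckled tray on the counter at (222,189). Both tools lie flat on the mat and the bystanders are where they were.

```bash
python3 -c "
from plant import *
print(job_done())"
```

```text
the job is handed in; nothing more can be done
None
```

Job handed in, with no verdict returned: the left tray jammed and stays on the counter about 17 mm from its start, the sound one stands level on the board, there was no third tray, and both tools lie flat on the mat.

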